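# Run the loose shelf board out to its line and hold it

## Task

Clear the white shelf board on the grey riser: the amber vials go into the white bin and the blue bottle lid into the blue bin. Then slide the board outward along the riser (the end without the black grip leads) until the red line across it is flush with the riser's outer edge along its whole length. From there it would tip if let go, so finish while still holding the board, level and down on the riser, for me to screw a bracket on from beneath; never let it tip, and leave everything else on the bench alone.

Things in the scene. Friction and masses are not known exactly. Their poses are not given: they have to be found in the camera images.
- riser: Fixed grey bench riser, a top plate on two side panels, open beneath: 240 (its x) x 180 (its y) x 90 mm high. Origin: centre of its underside, on the bench. Its +x axis points outward, the way the board is to slide (to the robot's right, give or take 15 degrees); z up.
- riser_edge (a point): Middle of the riser's outer top edge, 120 mm along +x from the riser's centre and 90 mm above the bench. Axes as the riser's: x outward, y along the edge, z up.
- board: Loose white board lying crooked on the riser: 300 (its x) x 140 x 12 mm, 0.4 to 0.65 kg. Origin: centre of its underside; centre of mass within 6 mm. +x end (two dark screw spots) leads, overhanging 40 to 90 mm at the start. A 6 mm red line crosses its top at x = -45 mm: with it at the riser's edge the overhang is 195 mm and the board tips unless held. Black grip block at x = -120 mm.
- board_grip (a point): Centre of the black grip block fixed on the board's inner end: an upright bar 20 mm thick (board x), 70 mm long (board y), standing 40 mm up from the board's top face; this point is 20 mm above that face, 120 mm inward of the board's centre. Its two flat 70 x 40 mm faces can be gripped from above; axes as the board's.
- line_left (a point): Point on the red line's middle, on the board's top face, 60 mm to the +y side of the board's centre line.
- line_right (a point): Point on the red line's middle, on the board's top face, 60 mm to the -y side of the board's centre line.
- vial_a: Amber glass vial with a white cap, standing on the board: 24 mm diameter, 52 mm tall, cap the top 14 mm and 22 mm wide, 30 g. Origin: centre of its underside.
- vial_b: A second vial, the same as vial_a.
- lid: Blue plastic bottle lid, a solid disc 42 mm diameter, 26 mm high, 30 g, lying flat on the board. Origin: centre of its underside.
- white_bin: White open bin, fixed to the bench: 130 x 130 x 45 mm outside, walls and floor 5 mm. Origin: centre of its underside.
- blue_bin: Blue open bin, the same size, fixed to the bench. Origin: centre of its underside.
- jar: Bystander: white jar with a blue cap, 72 mm diameter, 110 mm tall. Origin: centre of its underside.
- amber_bottle: Bystander: amber bottle with a black cap, 60 mm diameter, 150 mm tall. Origin: centre of its underside.
- beaker: Bystander: clear beaker, 64 mm diameter, 80 mm tall. Origin: centre of its underside.
- dish_stack: Bystander: low stack of two round dishes, 88 mm diameter, 28 mm high. Origin: centre of its underside.
- tube_rack: Bystander: white tube rack, 100 x 130 x 57 mm with the tubes. Origin: centre of its underside.
- tip_box: Bystander: blue box with a pale blue lid, 122 x 82 x 69 mm. Origin: centre of its underside.

How it is judged:
On the way, in this order (a step that is already met when the one before it is completed fails the run):
1. both vials lie in the white bin and the lid in the blue bin, let go (x of vial_a in the frame of white_bin between -0.06 and 0.06 m and y of vial_a in the frame of white_bin between -0.06 and 0.06 m and z of each of vial_a, vial_b in the frame of white_bin below 0.06 m and contact force between the fingers and vial_a below 0.1 N and linear speed of each of vial_a, vial_b, lid below 0.05 m/s and x of vial_b in the frame of white_bin between -0.06 and 0.06 m and y of vial_b in the frame of white_bin between -0.06 and 0.06 m and contact force between the fingers and vial_b below 0.1 N and x of lid in the frame of blue_bin between -0.06 and 0.06 m and y of lid in the frame of blue_bin between -0.06 and 0.06 m and z of lid in the frame of blue_bin below 0.06 m and contact force between the fingers and lid below 0.1 N), for 0.2 s.
2. the board is out with its red line at the riser's edge, level on the riser, held by the fingers (x of line_left in the frame of riser_edge between -0.007 and 0.007 m and z of line_left in the frame of riser_edge between 0.006 and 0.018 m and x of line_right in the frame of riser_edge between -0.007 and 0.007 m and z of line_right in the frame of riser_edge between 0.006 and 0.018 m and angle between board's own z axis and vertical below 0.06 rad and contact force between the fingers and board above 0.5 N and linear speed of board below 0.02 m/s), for 0.2 s.
At the end, for the whole second after the job is handed in: Red line within 7 mm of the riser's edge 60 mm either side of its middle; board within 6 mm of the riser's top and 0.06 rad of level, still, fingers pressing it (over 0.5 N); both vials in the white bin, lid in the blue bin, let go, at rest (all of step 1 and all of step 2); the arm keeps its last pose, push and grip.
It fails at once if the board tips or falls (more than 0.2 rad) (angle between board's own z axis and vertical above 0.2 rad).
It fails at once if a bystander is moved by more than 20 mm (distance of any of jar, amber_bottle, beaker, dish_stack, tube_rack, tip_box from where it was at the start of the episode above 0.02 m).
It also fails if it takes over 72 s, if anything falls off the work surface, if the arm or the gripper's body presses on something with over 40 N, if the wrist force passes 120 N, or if a joint passes its speed limit or range.

## Robot

A 6-joint arm with a two-finger parallel gripper is mounted at the origin on the work surface. World frame = base frame: x ahead of the robot, y to its left, z up, the work surface at z = 0. Lengths are in m, angles in rad, forces in N, time in s.
With the tool pointing down it reaches from about 0.3 to 0.775 m from the base axis. Payload 14.6 kg.
Tool frame: the origin (TCP) lies at the very end of the fingers, on their centre line; the grasp point (between the pads) lies 19 mm behind it; y points along the fingers, z is the direction in which the jaws open and shut, and the axes are right-handed (so a half turn about y gives the same grasp; the last joint's range is limited). The gripper opens to 94 mm and grips with 3 to 60 N. Pads are 16 mm wide; open, the fingers measure 119 mm over their backs; the gripper's body (75 mm by 177 mm) begins 78 mm behind the grasp point.
Start: joints at [-1.171, 0.3, 1.521, -0, 1.321, -0.067], TCP at [0.248, -0.491, 0.205] pointing down, gripper open.
Joint ranges: [-3.03, 3.03], [-0.79, 2.21], [0.23, 2.52], [-1.04, 4.18], [0, 3.07], [-2.55, 2.55]. Speed limits (rad/s): [2.22, 2.22, 2.57, 3.14, 3.14, 3.14].

## Interface

Orientations are given as [roll, pitch, yaw] about the fixed x, y, z axes, in that order (R = Rz(yaw) Ry(pitch) Rx(roll)).
In Python, from station import get_obs, camera, job gives the robot as it stands.
- The arm moves only by the tool step_arm, never from a script. Its argument "targets" is a list of rows, each a list of 6 numbers: the shift along the tool's x, y, z in mm, then the turn, a rotation vector about the tool's x, y, z in degrees. In form: [[dx, dy, dz, rx, ry, rz], ...]. A call has 1 to 12 rows; each row shifts and turns the commanded pose from where the row before left it, along the tool's axes as they then stand; what a row does not reach is not made up. A row lasts 1/8 s, in which the tool goes at most 62.5 mm and 10.7 degrees, less where a joint would pass 70% of its speed; a pose out of reach is approached as far as the arm can. A call is refused whole if a number of a shift passes 62.5 or a number of a turn 10.7, either way. A call with a gripper value outside its range is refused whole. "gripper" is the opening, from -1 (shut) to 1 (fully open), set as the call begins (left out, the last holds). The fingers move at their own pace and stop on an object; "squeeze" is the grip in N (left out, the last holds). Time passes only in rows, so rows that do not move let the fingers close. It gives the time, the measured TCP pose, the force and the opening at its end, in the units of the state.
- get_obs(): the state, without advancing time (a new reading comes with each control period).
- camera(name): name is "scene" or "top" or "wrist"; returns a dict with "pixels" (420x560x3 uint8, red, green, blue), "intrinsics" (3x3 intrinsics, pixels), "k1" (the pictures are not rectified: a ray, as slopes to the right and down, at radius r is drawn at 1 + k1 r^2 times it, then the intrinsics apply), "R" (3x3) and "t" (3): a world point X has camera coordinates R X + t; the wrist camera has in their place "tool_from_camera" (4x4, takes a point from camera to tool coordinates, whose origin is the TCP and whose axes are the tool frame's). Camera axes: x right, y down, z forward; pixel columns grow to the right and rows downward; lengths in m; the calibration is good to about 2 mm. A picture is of the moment at which its call begins: read the wrist's pose just before it. There is no depth.
- job.hand_in(): hands the job in, once; it reports no verdict.
The state is a dict: "time_s": time; "qpos": joint angles; "joint_vel": joint speeds; "tau": joint torques, N m; "ee_pos": TCP position; "eef_rot": TCP orientation; "force": force on the tool from outside, world axes, zero at the start; "moment": the same for the moment, N m; "grip_width": finger opening in m.
Only numpy, scipy, OpenCV 4.12 (cv2) and the standard library are available. Lean on these libraries where they do the work, as an engineer would, in place of code of your own. Each camera call takes 0.05 s, during which the arm holds its last target.

## Working session

There is one attempt and no reset: what is moved stays moved. The work goes in short steps, Python scripts to look and compute and a tool call to move; the robot and the scene stay as the last step left them, time stands still between calls to the robot, and variables do not carry over. Pictures are saved under pics/ and viewed, and the job is handed in when it is done.

Besides the shell and the picture viewer there is one more tool, called after "Request:" as a command line: name --pt "numbers of a row" for each row, then --argument value for the rest. step_arm: Moves the arm, as the interface text tells. Its arguments: {"type":"object","properties":{"targets":{"type":"array","items":{"type":"array","items":{"type":"number"}}},"gripper":{"type":"number"},"squeeze":{"type":"number"}},"required":["targets"]}

```bash
mkdir -p pics; ls
python3 - <<'E'
from station import get_obs, camera, job
import cv2,pickle
o=get_obs();print(o)
for n in ["scene","top","wrist"]:
    c=camera(n); cv2.imwrite(f"pics/{n}0.png",c["pixels"][:,:,::-1]); pickle.dump(c,open(f"pics/{n}0.pkl","wb"))
    print(n,{k:v for k,v in c.items() if k!="pixels"})
E
```

```text
pics
{'time_s': 0.0, 'qpos': array([-1.17065648e+00,  3.00485936e-01,  1.52160864e+00, -4.37932277e-06,
        1.32069894e+00, -6.66214474e-02]), 'joint_vel': array([-9.97743381e-04,  2.63700465e-04, -4.53891887e-04, -2.11826415e-05,
        1.22110278e-03, -1.64285749e-04]), 'tau': array([-4.19859134e-03, -5.31813276e+01, -3.52743816e+01,  7.06927897e-02,
        2.44660873e-02, -1.15788298e-04]), 'ee_pos': array([ 0.24737655, -0.4909202 ,  0.20486654]), 'eef_rot': array([-1.57199481e+00,  7.57115792e-05, -2.67483032e+00]), 'force': array([-0.07422155, -0.22289442,  0.46262055]), 'moment': array([ 0.02057778, -0.04097607, -0.01101541]), 'grip_width': 0.09413233670627413}
scene {'intrinsics': array([[479.68633867,   0.        , 284.78837442],
       [  0.        , 479.68633867, 216.30485274],
       [  0.        ,   0.        ,   1.        ]]), 'k1': 0.015422436622477201, 'R': array([[-0.40592308,  0.91366839, -0.02089305],
       [ 0.5511047 ,  0.22647892, -0.80311326],
       [-0.72904736, -0.33751647, -0.59545997]]), 't': array([ 0.22085767, -0.2053943 ,  1.72865993])}
top {'intr
[... 260 characters left out ...]
9258, -0.0309048 , -0.14401653],
       [ 0.14463549, -0.01881419, -0.98930612]]), 't': array([-0.03957071,  0.53643577,  1.10133765])}
wrist {'intrinsics': array([[316.21906709,   0.        , 282.28106932],
       [  0.        , 316.21906709, 206.96019678],
       [  0.        ,   0.        ,   1.        ]]), 'k1': -0.0219968982261884, 'tool_from_camera': array([[-1.28278184e-03,  9.58468949e-01,  2.85194018e-01,
        -8.53610620e-02],
       [-7.08264470e-04, -2.85195052e-01,  9.58469238e-01,
        -1.79318048e-01],
       [ 9.99998926e-01,  1.02751415e-03,  1.04469254e-03,
        -1.39708663e-04],
       [ 0.00000000e+00,  0.00000000e+00,  0.00000000e+00,
         1.00000000e+00]])}
```

View pics/top0.png

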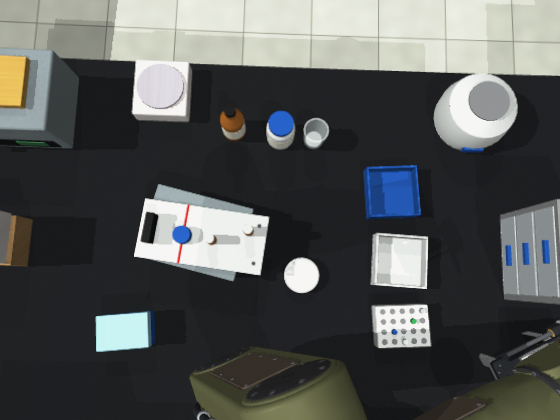

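View pics/scene0.png

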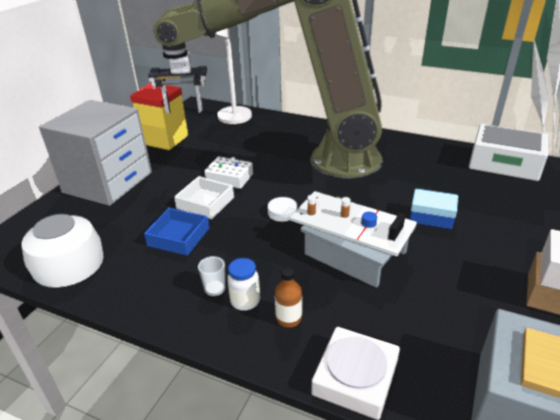

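View pics/wrist0.png

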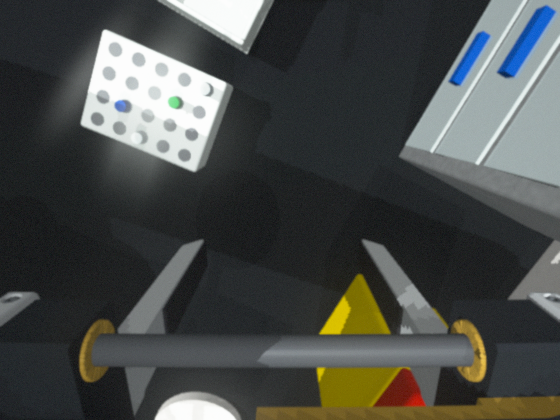

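```bash
cat > h.py <<'E'
import numpy as np,cv2,pickle
from scipy.spatial.transform import Rotation as Rot
def ray(c,uv,o=None):
    K=c["intrinsics"]; d=np.array([c["k1"],0,0,0.])
    # drawn = undist*(1+k1 r^2)
    p=cv2.undistortPoints(np.array([[uv]],float),K,d)[0,0]
    v=np.array([p[0],p[1],1.])
    if "R" in c:
        R=c["R"];return -R.T@c["t"],R.T@v/np.linalg.norm(v)
    T=c["tool_from_camera"];Rw=Rot.from_euler("xyz",o["eef_rot"]).as_matrix()
    return Rw@T[:3,3]+o["ee_pos"],Rw@T[:3,:3]@v/np.linalg.norm(v)
def onz(c,uv,z,o=None):
    a,d=ray(c,uv,o);return a+d*(z-a[2])/d[2]
def tri(r1,r2):
    (a,d),(b,e)=r1,r2
    s=np.linalg.lstsq(np.c_[d,-e],b-a,rcond=None)[0]
    p,q=a+d*s[0],b+e*s[1];return (p+q)/2,np.linalg.norm(p-q)
def proj(c,X,o=None):
    if "R" in c: x=c["R"]@X+c["t"]
    else:
        T=c["tool_from_camera"];Rw=Rot.from_euler("xyz",o["eef_rot"]).as_matrix()
        x=T[:3,:3].T@(Rw.T@(np.array(X)-o["ee_pos"])-T[:3,3])
    x=x[:2]/x[2];x=x*(1+c["k1"]*(x@x));K=c["intrinsics"];return K[:2,:2]@x+K[:2,2]
def toolaxes(o): return Rot.from_euler("xyz",o["eef_rot"]).as_matrix()
E
python3 - <<'E'
from h import *
for n,(a,b,c,d) in {"top":(175,295,120,330),"scene":(180,290,255,425)}.items():
    im=cv2.imread(f"pics/{n}0.png")[a:b,c:d]
    cv2.imwrite(f"pics/{n}0z.png",cv2.resize(im,None,fx=3.8,fy=3.8,interpolation=cv2.INTER_CUBIC))
from h import *
t=pickle.load(open("pics/top0.pkl","rb"))
for n,uv,z in [("grip",(149,227),.142),("lid",(181,235),.128),("vb",(211,239),.154),("va",(248,231),.154),("white",(400,261),.045),("blue",(392,192),.045),("dish",(302,275),.028),("tip",(124,331),.069),("jar",(281,120),.11),("rack",(402,326),.057),("beaker",(316,130),.08)]:
    print(n,onz(t,uv,z).round(3))
E
```

```text
grip [0.483 0.278 0.142]
lid [0.468 0.208 0.128]
vb [0.459 0.135 0.154]
va [0.479 0.052 0.154]
white [ 0.427 -0.325  0.045]
blue [ 0.603 -0.306  0.045]
dish [ 0.386 -0.081  0.028]
tip [0.243 0.339 0.069]
jar [ 0.761 -0.016  0.11 ]
rack [ 0.27  -0.324  0.057]
beaker [ 0.748 -0.105  0.08 ]
```

View pics/top0z.png

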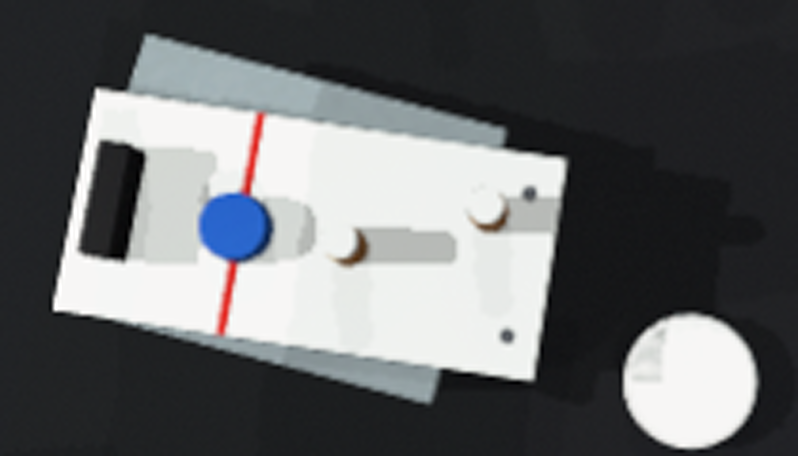

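View pics/scene0z.png

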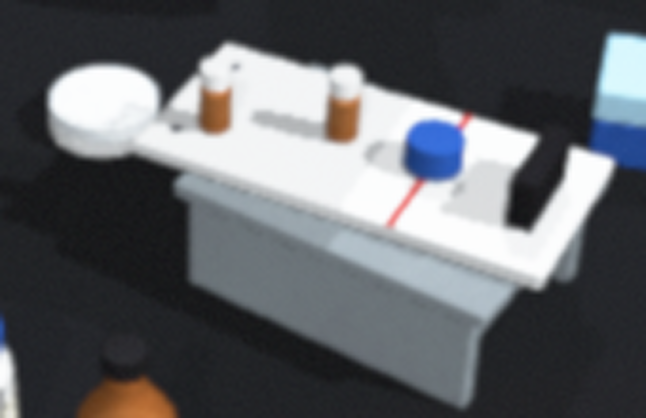

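Run:
```python
from h import *
t=pickle.load(open("pics/top0.pkl","rb"));s=pickle.load(open("pics/scene0.pkl","rb"))
T=lambda x,y:(120+(x+.5)/3.8-.5,175+(y+.5)/3.8-.5)
S=lambda x,y:(255+(x+.5)/3.8-.5,180+(y+.5)/3.8-.5)
for n,a,b in [("capA top",(488,203),(217,63)),("capB top",(346,242),(345,71)),("lid top",(236,228),(435,134)),("corner0",(97,88),(541,288)),("corner1",(53,311),(613,160)),("corner near lead",(535,380),(229,42)),("lead far",(567,158),(133,152)),("redfar",(262,113),(391,225)),("rednear",(221,333),(468,115)),("riser outfar",(506,128),(178,183)),("riser innfar",(146,35),(480,327)),("spotA",(529,194),(178,128)),("spotB",(507,336),(236,67))]:
    p,e=tri(ray(t,T(*a)),ray(s,S(*b)));print(n,p.round(4),round(e,4))
print("plane")
f=lambda x,y,z:onz(t,T(x,y),z)[:2]
b=[f(x,y,.102) for x,y in [(97,88),(567,158),(535,380),(53,311)]]
r=[f(x,y,.09) for x,y in [(146,35),(506,128),(432,403)]]
ang=lambda v:np.degrees(np.arctan2(v[1],v[0])).round(2)
print(np.round(b,4),np.mean(b,0).round(4),ang(b[1]-b[0]),ang(b[2]-b[3]),[np.linalg.norm(b[i]-b[(i+1)%4]).round(4) for i in range(4)])
print(np.round(r,4),ang(r[1]-r[0]),ang(r[1]-r[2]),np.linalg.norm(r[1]-r[0]),np.linalg.norm(r[2]-r[1]))
g=[f(x,y,.142) for x,y in [(102,142),(146,148),(127,258),(80,256)]];print("grip",np.round(g,4))
```

```text
capA top [0.4852 0.0534 0.1581] 0.003
capB top [0.4595 0.1372 0.1566] 0.0041
lid top [0.4688 0.2069 0.1287] 0.002
corner0 [0.5585 0.3054 0.0958] 0.0004
corner1 [0.4168 0.3205 0.1029] 0.001
corner near lead [0.3821 0.0233 0.1048] 0.0035
lead far [0.5231 0.0067 0.094 ] 0.0006
redfar [0.5441 0.2004 0.1037] 0.0027
rednear [0.4061 0.216  0.1054] 0.0002
riser outfar [0.5412 0.0473 0.0914] 0.0029
riser innfar [0.5963 0.2785 0.0849] 0.0024
spotA [0.4979 0.0302 0.1045] 0.0016
spotB [0.4091 0.0405 0.1034] 0.0011
plane
[[0.5574 0.3034]
 [0.5221 0.0064]
 [0.3828 0.0218]
 [0.417  0.3203]] [0.4698 0.163 ] -96.78 -96.53 [np.float64(0.2992), np.float64(0.1402), np.float64(0.3005), np.float64(0.1415)]
[[0.5949 0.2783]
 [0.542  0.0461]
 [0.3669 0.0857]] -102.85 -12.76 0.2381944396433831 0.17947664841033806
grip [[0.5175 0.2867]
 [0.5147 0.2601]
 [0.448  0.2669]
 [0.4484 0.2947]]
```

```bash
cat > plan.py <<'E'
import sys
from h import *
from station import get_obs
def plan(tgt,yaw,n=None,o=None):
    "rows from the measured pose to tgt with tool down, yaw deg"
    o=o or get_obs();p=o["ee_pos"];y0=np.degrees(o["eef_rot"][2])
    dy=(yaw-y0+180)%360-180; d=np.array(tgt)-p
    n=n or int(max(np.ceil(np.linalg.norm(d)*1000/55),np.ceil(abs(dy)/10),1))
    R=toolaxes(o);out=[];pc=p.copy()
    rv=np.round(-dy/n,1)
    for i in range(n):
        w=R.T@(p+d*(i+1)/n-pc)*1000; w=np.round(w,0 if n>1 else 1)
        out.append([*w.tolist(),0,float(rv),0]); pc=pc+R@w/1000
        R=R@Rot.from_rotvec([0,np.radians(rv),0]).as_matrix()
    print(str(out).replace(".0,",",").replace(".0]","]")); print("end",pc.round(4))
if __name__=="__main__":
    a=list(map(float,sys.argv[1:]))
    o=get_obs();print("at",o["ee_pos"].round(4),np.degrees(o["eef_rot"]).round(2),"t",o["time_s"],"F",o["force"].round(2),"w",round(o["grip_width"],4))
    if len(a)>=4: plan(a[:3],a[3],int(a[4]) if len(a)>4 else None)
E
python3 plan.py 0.475 0.14 0.25 -92 12
```

```text
at [ 0.2474 -0.491   0.205 ] [ -90.05    0.   -153.25] t 0.15 F [-0.68 -0.2   0.86] w 0.0941
[[-41, -4, -38, 0, -5.1, 0], [-43, -3, -35, 0, -5.1, 0], [-47, -4, -31, 0, -5.1, 0], [-50, -4, -26, 0, -5.1, 0], [-51, -4, -22, 0, -5.1, 0], [-53, -3, -17, 0, -5.1, 0], [-55, -4, -13, 0, -5.1, 0], [-55, -4, -7, 0, -5.1, 0], [-56, -3, -3, 0, -5.1, 0], [-56, -4, 3, 0, -5.1, 0], [-55, -4, 7, 0, -5.1, 0], [-55, -4, 12, 0, -5.1, 0]]
end [0.4747 0.1404 0.2504]
```

Request:
step_arm --pt "-41 -4 -38 0 -5.1 0" --pt "-43 -3 -35 0 -5.1 0" --pt "-47 -4 -31 0 -5.1 0" --pt "-50 -4 -26 0 -5.1 0" --pt "-51 -4 -22 0 -5.1 0" --pt "-53 -3 -17 0 -5.1 0" --pt "-55 -4 -13 0 -5.1 0" --pt "-55 -4 -7 0 -5.1 0" --pt "-56 -3 -3 0 -5.1 0" --pt "-56 -4 3 0 -5.1 0" --pt "-55 -4 7 0 -5.1 0" --pt "-55 -4 12 0 -5.1 0" --gripper 1 --squeeze 15

```text
time_s: 1.65
ee_pos: [0.475, 0.1422, 0.2505]
eef_rot: [-1.571, -0.0, -1.604]
force: [0.9, 0.4, -0.1]
grip_width: 0.0942
```

Request:
step_arm --pt "0 0 0 0 0 0" --pt "0 0 0 0 0 0"

```text
time_s: 1.9
ee_pos: [0.4744, 0.1398, 0.2501]
eef_rot: [-1.572, -0.0, -1.607]
force: [0.0, -0.7, -0.0]
grip_width: 0.0942
```

```bash
cat > snap.py <<'E'
import sys
from h import *
from station import get_obs,camera
for n in sys.argv[2:]:
    o=get_obs();c=camera(n);pickle.dump((c,o),open(f"pics/{n}{sys.argv[1]}.pkl","wb"));cv2.imwrite(f"pics/{n}{sys.argv[1]}.png",c["pixels"][:,:,::-1])
E
python3 plan.py; python3 snap.py 1 wrist
```

```text
at [0.4744 0.1398 0.2501] [-9.005e+01 -2.000e-02 -9.208e+01] t 1.9 F [ 0.04 -0.65 -0.02] w 0.0942
```

View pics/wrist1.png

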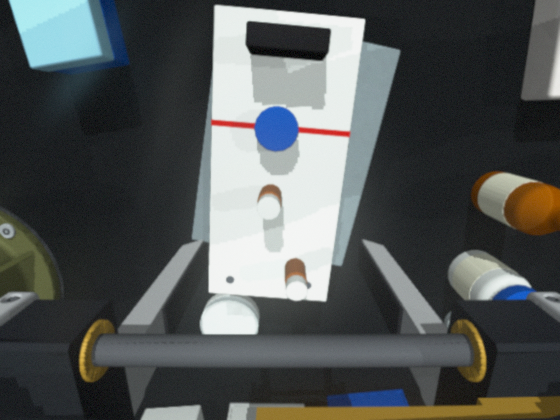

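Run:
```python
from h import *
im=cv2.imread("pics/wrist1.png")
a=cv2.resize(im[95:225,220:350],None,fx=4,fy=4,interpolation=cv2.INTER_CUBIC)
b=cv2.resize(im[200:330,220:350],None,fx=4,fy=4,interpolation=cv2.INTER_CUBIC)
# exaggerate contrast
o=np.hstack([a,b])[:, :]
cv2.imwrite("pics/w1z.png",cv2.resize(o,(800,400)))
hsv=cv2.cvtColor(im,cv2.COLOR_BGR2HSV)
m=cv2.inRange(hsv,(3,80,30),(20,255,255));m[:160]=0;m[300:]=0;m[:,:240]=0;m[:,330:]=0
n,l,s,c=cv2.connectedComponentsWithStats(m)
for i in range(1,n):
  if s[i,4]>20: print(s[i],c[i])
m=cv2.inRange(hsv,(105,120,60),(125,255,255));m[:100]=0;m[160:]=0;m[:,:240]=0;m[:,320:]=0
n,l,s,c=cv2.connectedComponentsWithStats(m)
for i in range(1,n):
  if s[i,4]>20: print("blue",s[i],c[i])
```

```text
[259 185  22  15 160] [270.21875 190.71875]
[286 259  20  21 281] [294.5088968  268.25978648]
blue [ 255  107   43   44 1489] [276.05238415 128.38616521]
```

View pics/w1z.png

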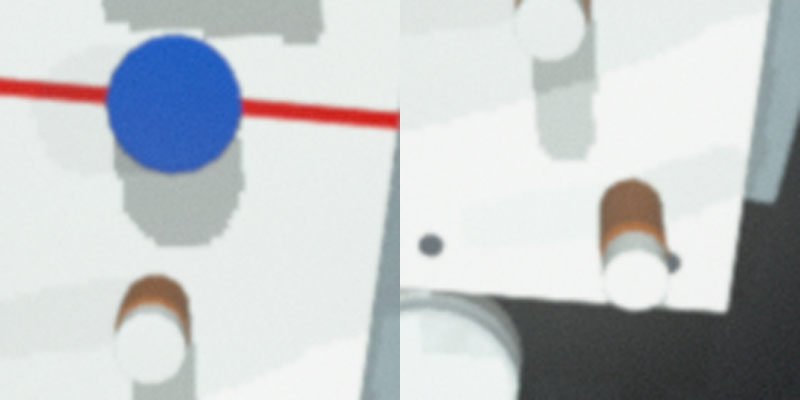

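Run:
```python
from h import *
t=pickle.load(open("pics/top0.pkl","rb"));s=pickle.load(open("pics/scene0.pkl","rb"));w,o=pickle.load(open("pics/wrist1.pkl","rb"))
T=lambda x,y:(120+(x+.5)/3.8-.5,175+(y+.5)/3.8-.5)
for n,uv,a,z in [("B",(268.7,207.4),(343,243),.154),("A",(296.4,291),(486,205),.154),("lid",(276.05,128.4),(236,228),.128)]:
    print(n,onz(w,uv,z,o).round(4),onz(t,T(*a),z).round(4),tri(ray(w,uv,o),ray(t,T(*a))))
hsv=cv2.cvtColor(w["pixels"],cv2.COLOR_RGB2HSV)
m=cv2.inRange(hsv,(0,120,80),(8,255,255))|cv2.inRange(hsv,(172,120,80),(180,255,255))
ys,xs=np.nonzero(m[100:150,200:360]);
for x in (216,240,310,345):
    k=xs==x-200
    if k.any(): print("red",x,ys[k].mean()+100,onz(w,(x,ys[k].mean()+100),.102,o).round(4))
for n,uv in [("c",(217,6)),("c",(364,19)),("c",(326,300)),("c",(209,293))]: print(onz(w,uv,.102,o).round(4))
for n,uv in [("riser",(399,49)),("riser",(342,265)),]: print(n,onz(w,uv,.09,o).round(4))
for uv in [(247,22),(330,27)]: print("grip",onz(w,uv,.142,o).round(4))
```

```text
B [0.4639 0.1421 0.154 ] [0.4597 0.1373 0.154 ] (array([0.46198574, 0.13868236, 0.1411938 ]), np.float64(0.0024458327030132225))
A [0.4871 0.0549 0.154 ] [0.485  0.0534 0.154 ] (array([0.486248  , 0.05344746, 0.15127966]), np.float64(0.0019457881001393464))
lid [0.4728 0.2105 0.128 ] [0.4692 0.2061 0.128 ] (array([0.47172996, 0.2098847 , 0.10781266]), np.float64(0.0014473801041476708))
red 216 122.0 [0.4123 0.2177 0.102 ]
red 240 124.5 [0.4362 0.2144 0.102 ]
red 310 130.0 [0.5064 0.2066 0.102 ]
red 345 133.5 [0.5418 0.2019 0.102 ]
[0.4226 0.3206 0.102 ]
[0.5575 0.3052 0.102 ]
[0.5235 0.0095 0.102 ]
[0.3855 0.0237 0.102 ]
riser [0.5957 0.2808 0.09  ]
riser [0.5438 0.0487 0.09  ]
grip [0.4529 0.2963 0.142 ]
grip [0.5204 0.2903 0.142 ]
```

Run:
```python
from plan import *
o=get_obs();plan([.486,.054,.19],-92,2,o)
```

```text
[[42, 30, 7, 0, -0.1, 0], [43, 30, 8, 0, -0.1, 0]]
end [0.4864 0.0539 0.1903]
```

Request:
step_arm --pt "42 30 7 0 0 0" --pt "43 30 8 0 0 0" --pt "0 40 0 0 0 0" --pt "0 30 0 0 0 0" --pt "0 9 0 0 0 0" --pt "0 0 0 0 0 0"

```text
time_s: 2.7
ee_pos: [0.4867, 0.0543, 0.112]
eef_rot: [-1.571, -0.0, -1.608]
force: [0.5, -0.3, 0.1]
grip_width: 0.0943
```

Request:
step_arm --pt "0 0 0 0 0 0" --pt "0 0 0 0 0 0" --pt "0 0 0 0 0 0" --pt "0 0 0 0 0 0" --pt "0 0 0 0 0 0" --pt "0 0 0 0 0 0" --gripper -1

```text
time_s: 3.45
ee_pos: [0.4866, 0.0548, 0.1114]
eef_rot: [-1.571, 0.0, -1.607]
force: [0.0, -0.0, 0.6]
grip_width: 0.0376
```

```bash
python3 plan.py;python3 snap.py 2 wrist
```

```text
at [0.4866 0.0548 0.1114] [-90.     0.   -92.05] t 3.45 F [ 0.02 -0.04  0.64] w 0.0376
```

View pics/wrist2.png

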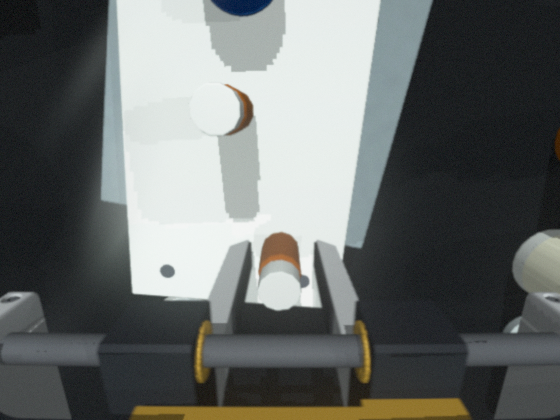

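Request:
step_arm --pt "0 0 0 0 0 0" --pt "0 0 0 0 0 0" --pt "0 0 0 0 0 0"

```text
time_s: 3.88
ee_pos: [0.4867, 0.0548, 0.1114]
eef_rot: [-1.571, 0.0, -1.607]
force: [-0.1, -0.1, 0.7]
grip_width: 0.0237
```

Request:
step_arm --pt "0 -20 0 0 0 0" --pt "0 -40 0 0 0 0" --pt "0 -40 0 0 0 0"

```text
time_s: 4.25
ee_pos: [0.4864, 0.0548, 0.2125]
eef_rot: [-1.571, -0.0, -1.607]
force: [-0.4, 0.0, -0.3]
grip_width: 0.0237
```

```bash
python3 plan.py .427 -.295 .20 -92;python3 snap.py 3 wrist
```

```text
at [0.4864 0.0548 0.2125] [-90.03  -0.   -92.05] t 4.25 F [-0.38  0.02 -0.31] w 0.0237
[[50, 2, -7, 0, -0, 0], [50, 2, -6, 0, -0, 0], [51, 1, -7, 0, -0, 0], [50, 2, -7, 0, -0, 0], [50, 2, -6, 0, -0, 0], [50, 2, -7, 0, -0, 0], [51, 2, -7, 0, -0, 0]]
end [ 0.4268 -0.2953  0.1996]
```

View pics/wrist3.png

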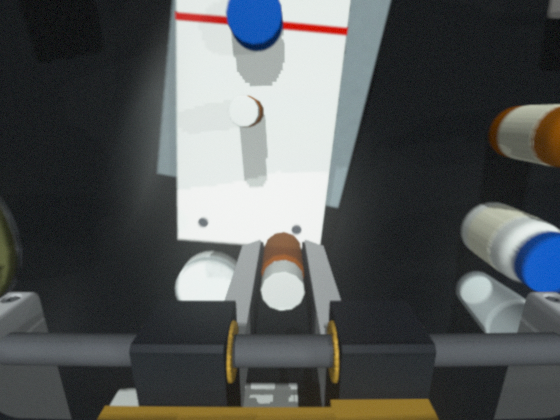

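Request:
step_arm --pt "50 2 -7 0 0 0" --pt "50 2 -6 0 0 0" --pt "51 1 -7 0 0 0" --pt "50 2 -7 0 0 0" --pt "50 2 -6 0 0 0" --pt "50 2 -7 0 0 0" --pt "51 2 -7 0 0 0" --pt "0 50 0 0 0 0" --pt "0 50 0 0 0 0" --pt "0 40 0 0 0 0" --pt "0 35 0 0 0 0" --pt "0 0 0 0 0 0"

```text
time_s: 5.8
ee_pos: [0.4259, -0.2944, 0.0215]
eef_rot: [-1.574, 0.003, -1.607]
force: [1.0, -0.2, 0.0]
grip_width: 0.0239
```

```bash
python3 plan.py;python3 snap.py 4 wrist top
```

```text
at [ 0.4259 -0.2944  0.0215] [-90.21   0.15 -92.06] t 5.8 F [ 1.01 -0.18  0.02] w 0.0239
```

View pics/wrist4.png

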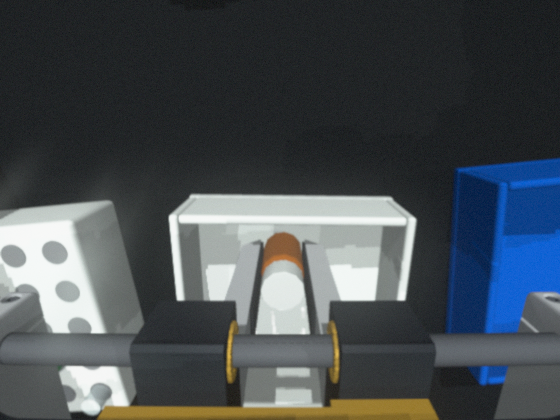

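Request:
step_arm --pt "0 5 0 0 0 0" --pt "0 0 0 0 0 0"

```text
time_s: 6.15
ee_pos: [0.4273, -0.2955, 0.019]
eef_rot: [-1.57, -0.001, -1.607]
force: [-0.0, -1.1, 0.0]
grip_width: 0.0237
```

Request:
step_arm --pt "0 0 0 0 0 0" --pt "0 0 0 0 0 0" --pt "0 0 0 0 0 0" --pt "0 0 0 0 0 0" --gripper -0.04

```text
time_s: 6.65
ee_pos: [0.4271, -0.2953, 0.0185]
eef_rot: [-1.571, -0.0, -1.607]
force: [-0.1, 0.2, 0.1]
grip_width: 0.0452
```

Request:
step_arm --pt "0 -30 0 0 0 0" --pt "0 -50 0 0 0 0" --pt "0 -55 0 0 0 0" --pt "0 -50 0 0 0 0"

```text
time_s: 7.15
ee_pos: [0.4269, -0.2952, 0.2055]
eef_rot: [-1.57, -0.0, -1.607]
force: [-0.5, 0.3, -0.7]
grip_width: 0.0449
```

```bash
python3 plan.py .462 .140 .20 -92;python3 snap.py 5 wrist top
```

```text
at [ 0.4269 -0.2952  0.2055] [-8.997e+01 -2.000e-02 -9.205e+01] t 7.15 F [-0.45  0.32 -0.67] w 0.0449
[[-55, 1, 2, 0, -0, 0], [-54, 0, 3, 0, -0, 0], [-55, 1, 2, 0, -0, 0], [-54, 1, 3, 0, -0, 0], [-55, 0, 2, 0, -0, 0], [-54, 1, 3, 0, -0, 0], [-55, 1, 2, 0, -0, 0], [-54, 0, 2, 0, -0, 0]]
end [0.4616 0.1398 0.2003]
```

View pics/wrist5.png

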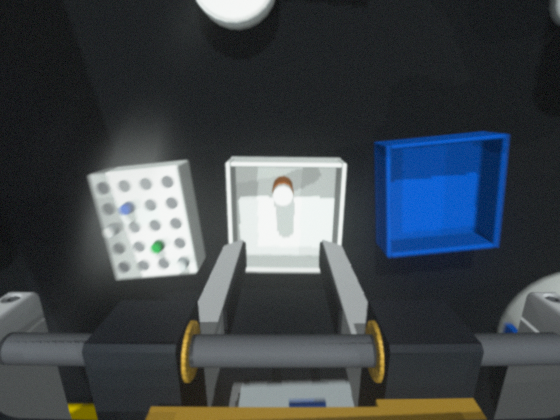

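Request:
step_arm --pt "-55 1 2 0 0 0" --pt "-54 0 3 0 0 0" --pt "-55 1 2 0 0 0" --pt "-54 1 3 0 0 0" --pt "-55 0 2 0 0 0" --pt "-54 1 3 0 0 0" --pt "-55 1 2 0 0 0" --pt "-54 0 2 0 0 0" --pt "0 40 0 0 0 0" --pt "0 39 0 0 0 0" --pt "0 10 0 0 0 0" --pt "0 0 0 0 0 0" --gripper 0.5

```text
time_s: 8.75
ee_pos: [0.4617, 0.1396, 0.1096]
eef_rot: [-1.571, -0.0, -1.607]
force: [-0.1, -0.0, 0.0]
grip_width: 0.07
```

Request:
step_arm --pt "0 0 0 0 0 0" --pt "0 0 0 0 0 0" --pt "0 0 0 0 0 0" --pt "0 0 0 0 0 0" --pt "0 0 0 0 0 0" --pt "0 0 0 0 0 0" --pt "0 0 0 0 0 0" --gripper -1

```text
time_s: 9.62
ee_pos: [0.4617, 0.1397, 0.1095]
eef_rot: [-1.571, 0.0, -1.607]
force: [-0.3, 0.6, 1.6]
grip_width: 0.0236
```

```bash
python3 plan.py;python3 snap.py 6 wrist
```

```text
at [0.4617 0.1397 0.1095] [-90.     0.   -92.05] t 9.625 F [-0.3   0.6   1.55] w 0.0236
```

View pics/wrist6.png

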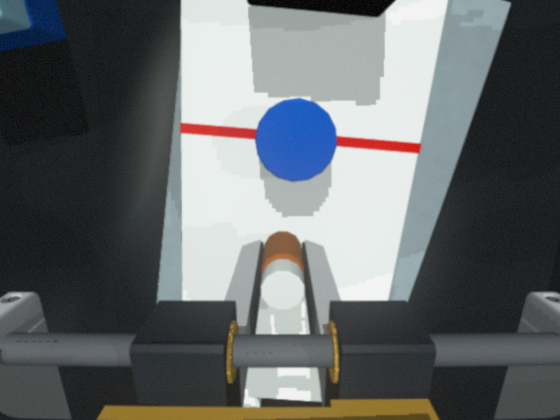

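Request:
step_arm --pt "0 -20 0 0 0 0" --pt "0 -40 0 0 0 0" --pt "0 -40 0 0 0 0"

```text
time_s: 10.05
ee_pos: [0.4615, 0.1397, 0.2105]
eef_rot: [-1.571, -0.0, -1.607]
force: [0.0, -0.2, -0.8]
grip_width: 0.0235
```

```bash
python3 plan.py .427 -.357 .20 -92 9
```

```text
at [0.4615 0.1397 0.2105] [-9.003e+01 -1.000e-02 -9.205e+01] t 10.05 F [ 0.01 -0.22 -0.84] w 0.0235
[[55, 1, -2, 0, -0, 0], [56, 1, -2, 0, -0, 0], [55, 2, -2, 0, -0, 0], [55, 1, -1, 0, -0, 0], [55, 1, -2, 0, -0, 0], [56, 1, -2, 0, -0, 0], [55, 1, -2, 0, -0, 0], [55, 1, -2, 0, -0, 0], [56, 2, -2, 0, -0, 0]]
end [ 0.4266 -0.3574  0.1996]
```

Request:
step_arm --pt "55 1 -2 0 0 0" --pt "56 1 -2 0 0 0" --pt "55 2 -2 0 0 0" --pt "55 1 -1 0 0 0" --pt "55 1 -2 0 0 0" --pt "56 1 -2 0 0 0" --pt "55 1 -2 0 0 0" --pt "55 1 -2 0 0 0" --pt "56 2 -2 0 0 0" --pt "0 50 0 0 0 0" --pt "0 50 0 0 0 0" --pt "0 50 0 0 0 0"

```text
time_s: 11.55
ee_pos: [0.4266, -0.3574, 0.0468]
eef_rot: [-1.571, 0.0, -1.607]
force: [-0.1, -0.8, -0.7]
grip_width: 0.0236
```

Request:
step_arm --pt "0 24 0 0 0 0" --pt "0 8 0 0 0 0" --pt "0 0 0 0 0 0"

```text
time_s: 11.92
ee_pos: [0.427, -0.3575, 0.0168]
eef_rot: [-1.571, -0.0, -1.607]
force: [-0.7, -1.1, -0.0]
grip_width: 0.0232
```

Request:
step_arm --pt "0 0 0 0 0 0" --pt "0 0 0 0 0 0" --pt "0 0 0 0 0 0" --pt "0 0 0 0 0 0" --gripper -0.04

```text
time_s: 12.42
ee_pos: [0.4269, -0.3574, 0.0167]
eef_rot: [-1.571, -0.0, -1.607]
force: [0.3, 0.7, 1.0]
grip_width: 0.0455
```

Request:
step_arm --pt "0 -30 0 0 0 0" --pt "0 -50 0 0 0 0" --pt "0 -55 0 0 0 0" --pt "0 -50 0 0 0 0"

```text
time_s: 12.92
ee_pos: [0.4267, -0.3573, 0.2036]
eef_rot: [-1.57, -0.0, -1.607]
force: [-0.2, -1.0, -0.7]
grip_width: 0.0453
```

```bash
python3 plan.py .472 .209 .20 -92 11;python3 snap.py 7 wrist top
```

```text
at [ 0.4267 -0.3573  0.2036] [-8.997e+01 -3.000e-02 -9.206e+01] t 12.925 F [-0.17 -0.99 -0.71] w 0.0453
[[-52, 0, 2, 0, -0, 0], [-51, 1, 3, 0, -0, 0], [-52, -0, 2, 0, -0, 0], [-51, 0, 2, 0, -0, 0], [-52, 1, 2, 0, -0, 0], [-52, -0, 3, 0, -0, 0], [-51, 0, 2, 0, -0, 0], [-52, 0, 2, 0, -0, 0], [-51, 1, 2, 0, -0, 0], [-52, 0, 3, 0, -0, 0], [-52, 0, 2, 0, -0, 0]]
end [0.4721 0.2095 0.2003]
```

View pics/wrist7.png

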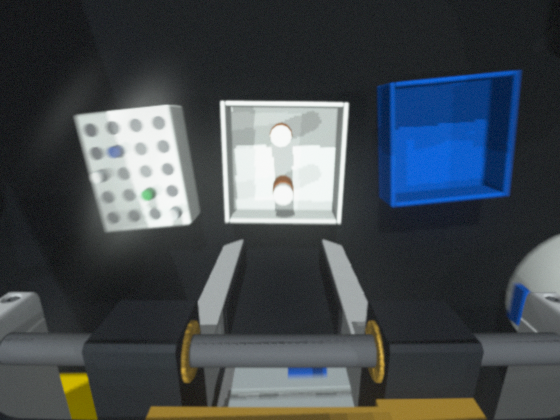

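View pics/top7.png

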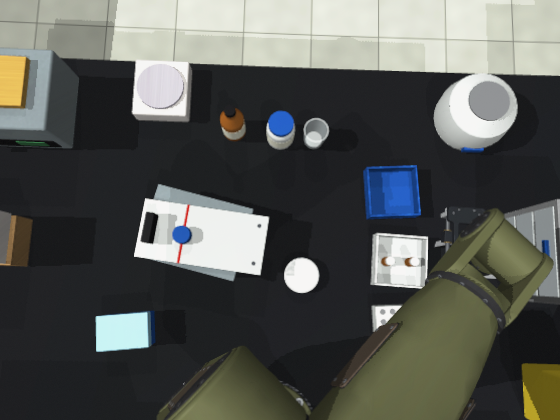

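Request:
step_arm --pt "-52 0 2 0 0 0" --pt "-51 1 3 0 0 0" --pt "-52 0 2 0 0 0" --pt "-51 0 2 0 0 0" --pt "-52 1 2 0 0 0" --pt "-52 0 3 0 0 0" --pt "-51 0 2 0 0 0" --pt "-52 0 2 0 0 0" --pt "-51 1 2 0 0 0" --pt "-52 0 3 0 0 0" --pt "-52 0 2 0 0 0" --pt "0 40 0 0 0 0" --gripper 0.7

```text
time_s: 14.52
ee_pos: [0.4729, 0.2125, 0.159]
eef_rot: [-1.567, 0.002, -1.603]
force: [-0.2, -0.5, -0.2]
grip_width: 0.0797
```

Request:
step_arm --pt "0 40 0 0 0 0" --pt "0 12 0 0 0 0" --pt "0 0 0 0 0 0"

```text
time_s: 14.9
ee_pos: [0.4722, 0.2093, 0.1065]
eef_rot: [-1.572, -0.0, -1.607]
force: [-0.6, -0.5, 1.0]
grip_width: 0.0797
```

Request:
step_arm --pt "0 0 0 0 0 0" --pt "0 0 0 0 0 0" --pt "0 0 0 0 0 0" --pt "0 0 0 0 0 0" --pt "0 0 0 0 0 0" --pt "0 0 0 0 0 0" --gripper -1

```text
time_s: 15.65
ee_pos: [0.4723, 0.2094, 0.1067]
eef_rot: [-1.57, 0.0, -1.607]
force: [-0.0, -0.4, 3.0]
grip_width: 0.0417
```

```bash
python3 plan.py;python3 snap.py 8 wrist
```

```text
at [0.4723 0.2094 0.1067] [-89.98   0.   -92.05] t 15.65 F [-0.04 -0.42  3.01] w 0.0417
```

View pics/wrist8.png

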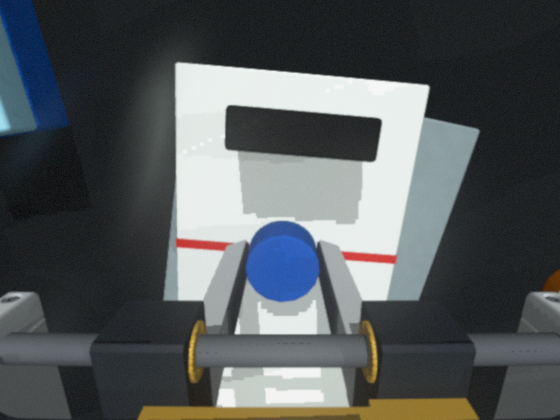

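Request:
step_arm --pt "0 -20 0 0 0 0" --pt "0 -40 0 0 0 0" --pt "0 -40 0 0 0 0"

```text
time_s: 16.08
ee_pos: [0.472, 0.2093, 0.2073]
eef_rot: [-1.572, -0.0, -1.607]
force: [0.1, -0.4, -0.3]
grip_width: 0.0418
```

```bash
python3 plan.py .604 -.307 .19 -92 11
```

```text
at [0.472  0.2093 0.2073] [-9.004e+01 -1.000e-02 -9.206e+01] t 16.075 F [ 0.11 -0.42 -0.26] w 0.0418
[[46, 2, 14, 0, -0, 0], [47, 1, 13, 0, -0, 0], [46, 2, 14, 0, -0, 0], [47, 1, 14, 0, -0, 0], [46, 2, 13, 0, -0, 0], [47, 1, 14, 0, -0, 0], [46, 2, 14, 0, -0, 0], [47, 2, 13, 0, -0, 0], [46, 1, 14, 0, -0, 0], [47, 2, 14, 0, -0, 0], [46, 1, 13, 0, -0, 0]]
end [ 0.6035 -0.3068  0.1904]
```

Request:
step_arm --pt "46 2 14 0 0 0" --pt "47 1 13 0 0 0" --pt "46 2 14 0 0 0" --pt "47 1 14 0 0 0" --pt "46 2 13 0 0 0" --pt "47 1 14 0 0 0" --pt "46 2 14 0 0 0" --pt "47 2 13 0 0 0" --pt "46 1 14 0 0 0" --pt "47 2 14 0 0 0" --pt "46 1 13 0 0 0" --pt "0 50 0 0 0 0"

```text
time_s: 17.58
ee_pos: [0.605, -0.3105, 0.1413]
eef_rot: [-1.565, -0.003, -1.61]
force: [-0.0, -0.2, -1.7]
grip_width: 0.0415
```

Request:
step_arm --pt "0 50 0 0 0 0" --pt "0 50 0 0 0 0" --pt "0 20 0 0 0 0" --pt "0 0 0 0 0 0"

```text
time_s: 18.08
ee_pos: [0.6036, -0.3065, 0.019]
eef_rot: [-1.572, 0.001, -1.607]
force: [0.1, 0.1, 1.1]
grip_width: 0.0415
```

Request:
step_arm --pt "0 0 0 0 0 0" --pt "0 0 0 0 0 0" --pt "0 0 0 0 0 0" --pt "0 0 0 0 0 0" --gripper 0.3

```text
time_s: 18.58
ee_pos: [0.6039, -0.3067, 0.0199]
eef_rot: [-1.57, -0.0, -1.607]
force: [-0.3, 0.3, -0.6]
grip_width: 0.0609
```

Request:
step_arm --pt "0 -30 0 0 0 0" --pt "0 -50 0 0 0 0" --pt "0 -55 0 0 0 0" --pt "0 -50 0 0 0 0"

```text
time_s: 19.08
ee_pos: [0.6037, -0.3066, 0.2068]
eef_rot: [-1.57, -0.0, -1.607]
force: [-0.9, -0.3, 1.0]
grip_width: 0.0613
```

```bash
python3 plan.py;python3 snap.py 9 wrist top
```

```text
at [ 0.6037 -0.3066  0.2068] [-8.996e+01 -2.000e-02 -9.205e+01] t 19.075 F [-0.9  -0.27  0.98] w 0.0613
```

View pics/wrist9.png

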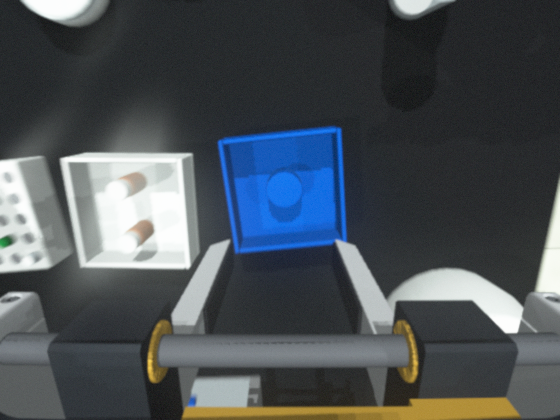

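View pics/top9.png

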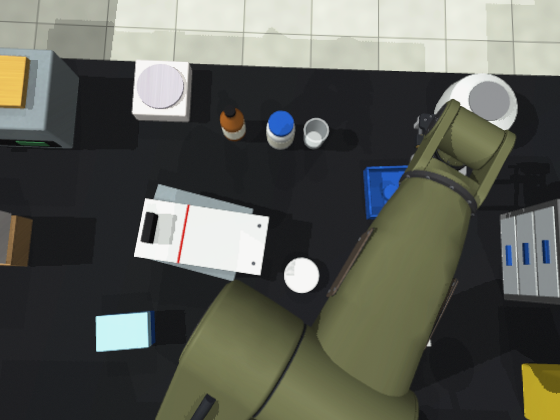

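```bash
python3 plan.py .485 .284 .22 -6.7 12
```

```text
at [ 0.6053 -0.3075  0.2113] [-89.51  -0.26 -92.05] t 19.175 F [-0.04  0.56  0.51] w 0.0613
[[-49, -1, -12, 0, -7.1, 0], [-50, -1, -5, 0, -7.1, 0], [-50, -1, 0, 0, -7.1, 0], [-50, -1, 7, 0, -7.1, 0], [-49, -1, 13, 0, -7.1, 0], [-46, -1, 19, 0, -7.1, 0], [-44, -1, 24, 0, -7.1, 0], [-41, -1, 30, 0, -7.1, 0], [-37, -1, 34, 0, -7.1, 0], [-32, -1, 39, 0, -7.1, 0], [-27, -1, 42, 0, -7.1, 0], [-21, -2, 46, 0, -7.1, 0]]
end [0.4853 0.2843 0.2205]
```

Request:
step_arm --pt "-49 -1 -12 0 -7.1 0" --pt "-50 -1 -5 0 -7.1 0" --pt "-50 -1 0 0 -7.1 0" --pt "-50 -1 7 0 -7.1 0" --pt "-49 -1 13 0 -7.1 0" --pt "-46 -1 19 0 -7.1 0" --pt "-44 -1 24 0 -7.1 0" --pt "-41 -1 30 0 -7.1 0" --pt "-37 -1 34 0 -7.1 0" --pt "-32 -1 39 0 -7.1 0" --pt "-27 -1 42 0 -7.1 0" --pt "-21 -2 46 0 -7.1 0" --gripper 1

```text
time_s: 20.68
ee_pos: [0.4832, 0.2866, 0.2171]
eef_rot: [-1.571, 0.0, -0.116]
force: [0.7, -0.2, -0.3]
grip_width: 0.0939
```

Request:
step_arm --pt "0 0 0 0 0 0" --pt "0 0 0 0 0 0"

```text
time_s: 20.92
ee_pos: [0.4839, 0.2846, 0.217]
eef_rot: [-1.571, 0.0, -0.12]
force: [0.7, -0.7, 0.3]
grip_width: 0.094
```

```bash
python3 plan.py;python3 snap.py 10 wrist top scene
```

```text
at [0.4839 0.2846 0.217 ] [-9.003e+01  3.000e-02 -6.900e+00] t 20.925 F [ 0.66 -0.66  0.25] w 0.094
```

View pics/wrist10.png

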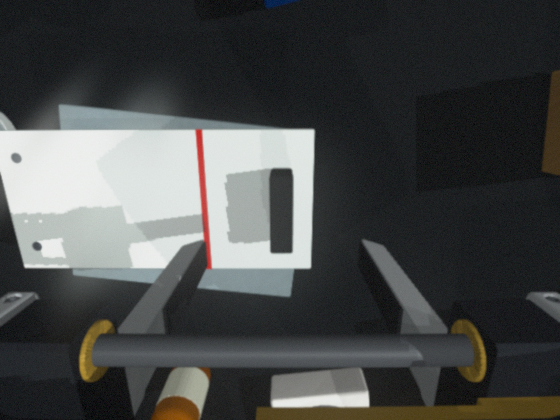

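View pics/top10.png

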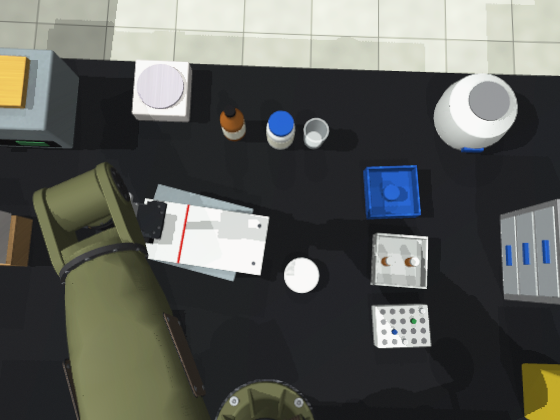

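View pics/scene10.png

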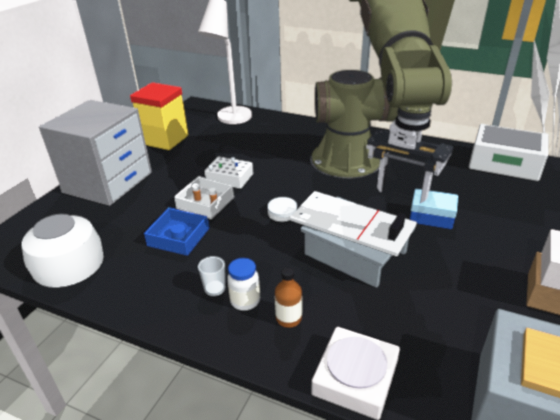

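Run:
```python
from h import *
c,o=pickle.load(open("pics/wrist10.pkl","rb"))
for uv in [(270,169),(292,168),(293,253),(271,254)]: print("grip",onz(c,uv,.142,o).round(4))
ang=lambda v:np.degrees(np.arctan2(v[1],v[0])).round(2)
P=lambda u,v,z:onz(c,(u,v),z,o)
a,b=P(199.5,131,.102),P(208,267,.102);print("red",a,b,ang(b-a))
a,b=P(60,105,.09),P(74,275,.09);print("riser out",a,b,ang(b-a),np.linalg.norm(b-a));
b2=P(290,297,.09);print(b2,ang(b-b2),np.linalg.norm(b-b2))
a,b=P(0,130,.102),P(314,129,.102);print(ang(a-b)); a,b=P(25,268,.102),P(312,268,.102);print(ang(a-b),a,b,np.linalg.norm(a-b))
```

```text
grip [0.4448 0.2804 0.142 ]
grip [0.4461 0.2982 0.142 ]
grip [0.5209 0.2908 0.142 ]
grip [0.5195 0.2715 0.142 ]
red [0.40923336 0.21881067 0.102     ] [0.54478095 0.20117348 0.102     ] -7.41
riser out [0.36988432 0.09007424 0.09      ] [0.54329425 0.04916123 0.09      ] -13.28 0.17817092207103502
[0.59745515 0.28065061 0.09      ] -103.17 0.23774090843719609
-96.9
-96.6 [0.52401872 0.00900537 0.102     ] [0.55854528 0.30759365 0.102     ] 0.30057784961998124
```

Request:
step_arm --pt "0 50 0 0 0 0" --pt "0 40 0 0 0 0" --pt "0 19 0 0 0 0" --pt "0 0 0 0 0 0"

```text
time_s: 21.58
ee_pos: [0.4837, 0.284, 0.1074]
eef_rot: [-1.572, 0.002, -0.121]
force: [-0.1, 0.1, 0.4]
grip_width: 0.0939
```

Request:
step_arm --pt "0 0 0 0 0 0" --pt "0 0 0 0 0 0" --pt "0 0 0 0 0 0" --pt "0 0 0 0 0 0" --pt "0 0 0 0 0 0" --pt "0 0 0 0 0 0" --pt "0 0 0 0 0 0" --pt "0 0 0 0 0 0" --pt "0 0 0 0 0 0" --pt "0 0 0 0 0 0" --gripper -1 --squeeze 45

```text
time_s: 22.82
ee_pos: [0.4839, 0.285, 0.1084]
eef_rot: [-1.571, 0.0, -0.12]
force: [0.3, -2.3, 0.4]
grip_width: 0.0196
```

```bash
python3 plan.py;python3 snap.py 11 wrist top
```

```text
at [0.4839 0.285  0.1084] [-9.001e+01  1.000e-02 -6.860e+00] t 22.825 F [ 0.32 -2.3   0.37] w 0.0196
```

View pics/wrist11.png

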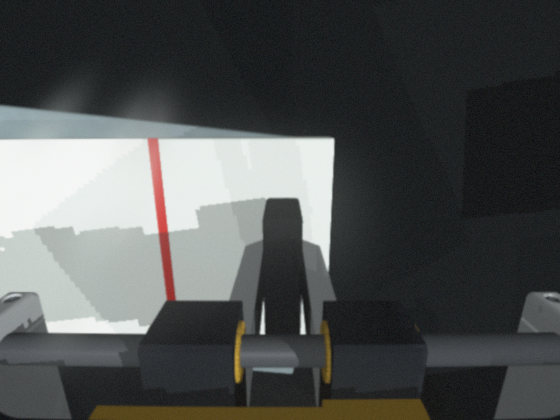

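View pics/top11.png

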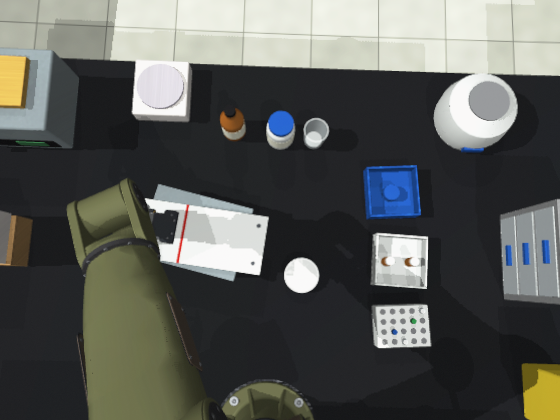

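Request:
step_arm --pt "0 1 0 0 0 0" --pt "0 0 0 0 0 0"

```text
time_s: 23.18
ee_pos: [0.484, 0.285, 0.1084]
eef_rot: [-1.571, -0.0, -0.12]
force: [-4.9, -5.5, 11.5]
grip_width: 0.0199
```

```bash
python3 plan.py .466 .232 .1075 -13.1 10
```

```text
at [0.484  0.285  0.1084] [-9.00e+01 -2.00e-02 -6.85e+00] t 23.175 F [-4.92 -5.47 11.53] w 0.0199
[[-1, 0, -5, 0, 0.6, 0], [-1, 0, -6, 0, 0.6, 0], [-1, 0, -5, 0, 0.6, 0], [-1, 0, -6, 0, 0.6, 0], [-1, 0, -5, 0, 0.6, 0], [-1, 1, -6, 0, 0.6, 0], [-1, -0, -6, 0, 0.6, 0], [-1, -0, -5, 0, 0.6, 0], [-0, -0, -6, 0, 0.6, 0], [-1, -0, -5, 0, 0.6, 0]]
end [0.466  0.2322 0.1074]
```

Request:
step_arm --pt "-1 0 -5 0 0.6 0" --pt "-1 0 -6 0 0.6 0" --pt "-1 0 -5 0 0.6 0" --pt "-1 0 -6 0 0.6 0" --pt "-1 0 -5 0 0.6 0" --pt "-1 0 -6 0 0.6 0" --pt "-1 0 -6 0 0.6 0" --pt "-1 0 -5 0 0.6 0" --pt "0 0 -6 0 0.7 0" --pt "-1 0 -5 0 0.7 0"

```text
time_s: 24.42
ee_pos: [0.4667, 0.2328, 0.1084]
eef_rot: [-1.569, -0.002, -0.228]
force: [2.2, 3.3, 6.0]
grip_width: 0.0194
```

```bash
python3 plan.py .4605 .147 .108 -13.1 14; python3 snap.py 12 wrist top
```

```text
at [0.4667 0.2328 0.1084] [-89.88  -0.12 -13.06] t 24.425 F [2.2  3.3  5.99] w 0.0194
[[1, 0, -6, 0, 0, 0], [1, 0, -6, 0, 0, 0], [1, 0, -6, 0, 0, 0], [1, 0, -6, 0, 0, 0], [1, 0, -6, 0, 0, 0], [1, 0, -6, 0, 0, 0], [1, 0, -7, 0, 0, 0], [1, 0, -6, 0, 0, 0], [1, 0, -6, 0, 0, 0], [1, 0, -6, 0, 0, 0], [1, 0, -6, 0, 0, 0], [0, 0, -6, 0, 0, 0], [1, 0, -6, 0, 0, 0], [1, 0, -6, 0, 0, 0]]
end [0.4601 0.1471 0.1082]
```

View pics/wrist12.png

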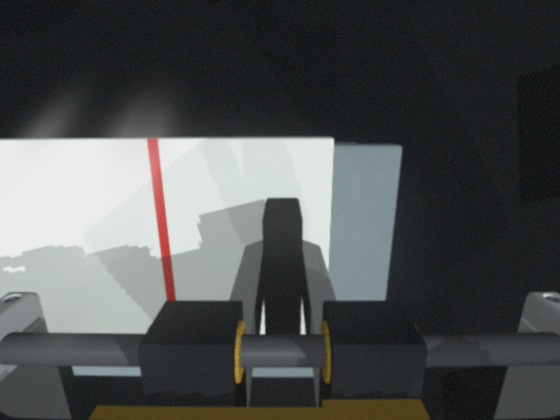

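View pics/top12.png

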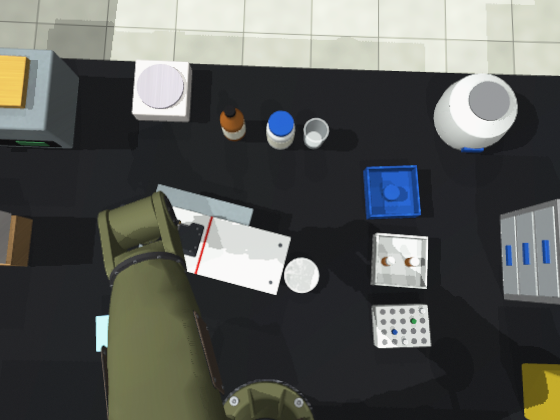

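Request:
step_arm --pt "2 0 -6 0 0 0" --pt "2 0 -6 0 0 0" --pt "2 0 -6 0 0 0" --pt "2 0 -6 0 0 0" --pt "2 0 -6 0 0 0" --pt "2 0 -6 0 0 0" --pt "2 0 -6 0 0 0" --pt "0 0 0 0 0 0"

```text
time_s: 25.52
ee_pos: [0.4707, 0.1883, 0.1084]
eef_rot: [-1.57, -0.002, -0.228]
force: [-0.2, -1.3, 7.9]
grip_width: 0.0196
```

```bash
python3 plan.py; python3 snap.py 13 scene top
```

```text
at [0.4707 0.1883 0.1084] [-89.93  -0.09 -13.08] t 25.525 F [-0.21 -1.29  7.95] w 0.0196
```

View pics/scene13.png

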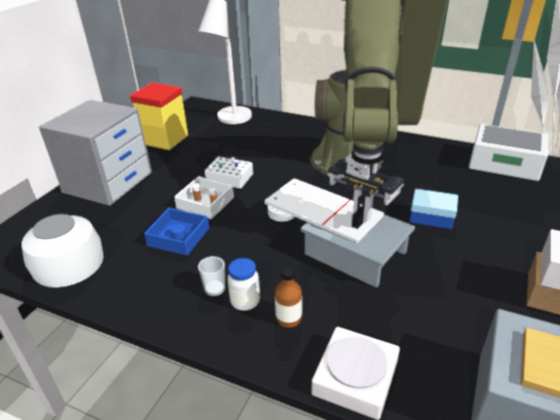

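Request:
step_arm --pt "2 0 -6 0 0 0" --pt "2 0 -6 0 0 0" --pt "2 0 -6 0 0 0" --pt "2 0 -6 0 0 0" --pt "2 0 -6 0 0 0" --pt "2 0 -6 0 0 0" --pt "2 0 -6 0 0 0" --pt "0 0 0 0 0 0" --pt "0 0 0 0 0 0" --squeeze 60

```text
time_s: 26.75
ee_pos: [0.4749, 0.1443, 0.1084]
eef_rot: [-1.57, -0.002, -0.228]
force: [-0.2, -0.1, 7.6]
grip_width: 0.0198
```

```bash
python3 plan.py; python3 snap.py 14 scene top wrist
python3 - <<'E'
import cv2
for n,(a,b,c,d) in {"top":(190,310,140,320),"scene":(165,290,255,425)}.items():
    im=cv2.imread(f"pics/{n}14.png")[a:b,c:d]
    cv2.imwrite(f"pics/{n}14z.png",cv2.resize(im,None,fx=4,fy=4,interpolation=cv2.INTER_CUBIC))
E
```

```text
at [0.4749 0.1443 0.1084] [-89.94  -0.11 -13.07] t 26.75 F [-0.2  -0.09  7.57] w 0.0198
```

View pics/scene14z.png

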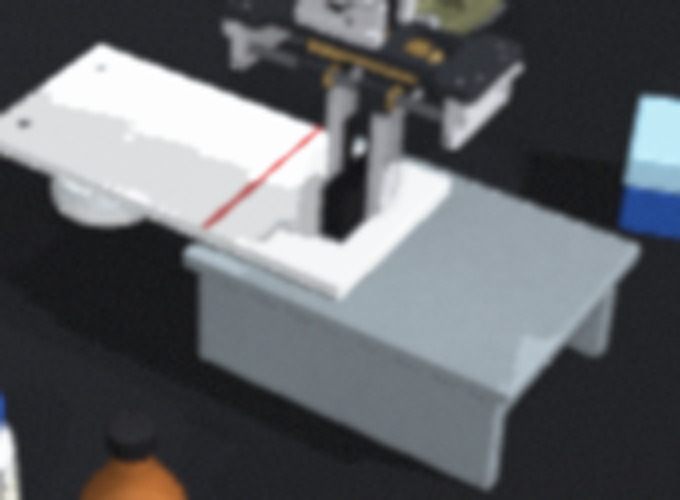

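View pics/top14z.png

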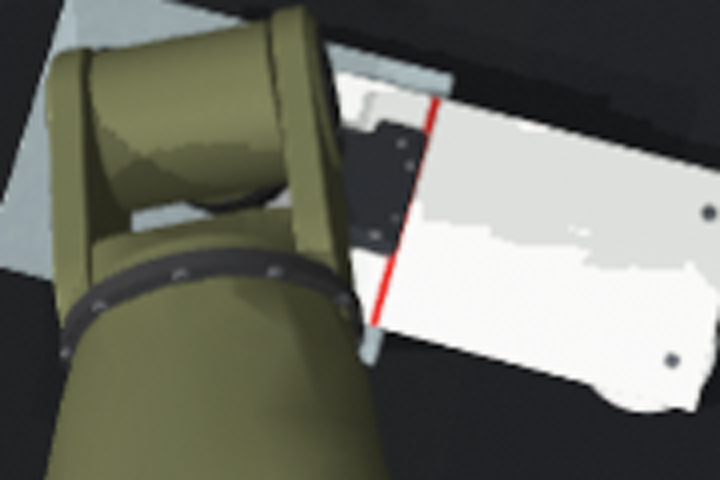

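View pics/wrist14.png

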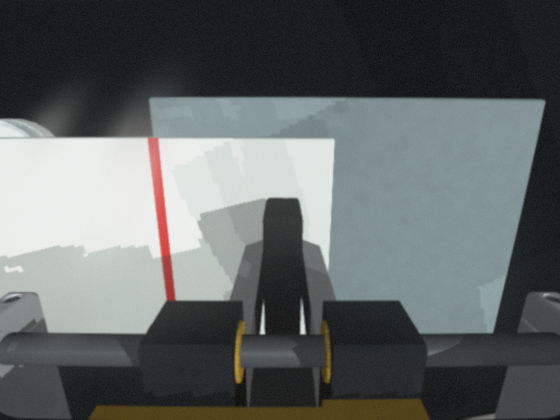

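```bash
cat > fin.py <<'E'
import sys
from h import *
k=sys.argv[1]
t,_=pickle.load(open(f"pics/top{k}.pkl","rb"));w,o=pickle.load(open(f"pics/wrist{k}.pkl","rb"));s,_=pickle.load(open(f"pics/scene{k}.pkl","rb"))
n=np.array([np.cos(np.radians(-102.95)),np.sin(np.radians(-102.95))])
m=np.array([-n[1],n[0]])
def redmask(c):
    hsv=cv2.cvtColor(c["pixels"],cv2.COLOR_RGB2HSV)
    return cv2.inRange(hsv,(0,110,80),(8,255,255))|cv2.inRange(hsv,(172,110,80),(180,255,255))
def redpts(c,o,roi):
    a,b,l,r=roi;mk=redmask(c)[a:b,l:r]
    nn,lab,st,_=cv2.connectedComponentsWithStats(mk)
    ys,xs=np.nonzero(mk)
    P=np.array([onz(c,(x+l,y+a),.102,o)[:2] for x,y in zip(xs,ys)])
    u,v=P@n,P@m
    A=np.polyfit(v,u,1);res=u-np.polyval(A,v);g=abs(res)<.006;A=np.polyfit(v[g],u[g],1)
    return A,v[g].min(),v[g].max()
def rep(name,A,lo,hi,edge):
    vc=(lo+hi)/2
    print(name,"line slope deg %.2f v %.3f..%.3f"%(np.degrees(np.arctan(A[0])),lo,hi))
    for p in edge: print("   edge pt u=%.4f v=%.4f  line-edge there %.1f mm"%(p@n,p@m,1000*(np.polyval(A,p@m)-p@n)))
Z=lambda x,y,x0,y0,f=4:(x0+(x+.5)/f-.5,y0+(y+.5)/f-.5)
E
cat > f14.py <<'E'
from fin import *
rep("top",*redpts(t,None,(190,300,200,270)),[onz(t,Z(x,y,140,190),.09)[:2] for x,y in [(452,78),(372,362)]])
rep("wrist",*redpts(w,o,(120,320,130,190)),[onz(w,uv,.09,o)[:2] for uv in [(150,98),(153.5,136)]])
rep("scene",*redpts(s,None,(180,230,295,345)),[onz(s,Z(x,y,255,165),.09)[:2] for x,y in [(186,250)]])
E
python3 f14.py 14
```

```text
top line slope deg 0.21 v 0.362..0.500
   edge pt u=-0.1662 v=0.5158  line-edge there -4.9 mm
   edge pt u=-0.1677 v=0.3392  line-edge there -4.1 mm
wrist line slope deg 0.41 v 0.363..0.469
   edge pt u=-0.1699 v=0.3397  line-edge there -4.0 mm
   edge pt u=-0.1695 v=0.3619  line-edge there -4.2 mmTraceback (most recent call last):
  File "f14.py", line 4, in <module>
    rep("scene",*redpts(s,None,(180,230,295,345)),[onz(s,Z(x,y,255,165),.09)[:2] for x,y in [(186,250)]])
                 ~~~~~~^^^^^^^^^^^^^^^^^^^^^^^^^^
  File "fin.py", line 15, in redpts
    u,v=P@n,P@m
        ~^~
ValueError: matmul: Input operand 1 has a mismatch in its core dimension 0, with gufunc signature (n?,k),(k,m?)->(n?,m?) (size 2 is different from 0)
```

Request:
step_arm --pt "0 0 -2.3 0 0 0" --pt "0 0 -2 0 0 0" --pt "0 0 0 0 0 0" --pt "0 0 0 0 0 0"

```text
time_s: 27.4
ee_pos: [0.474, 0.1406, 0.1085]
eef_rot: [-1.569, -0.002, -0.228]
force: [1.1, 3.8, 7.1]
grip_width: 0.0195
```

```bash
python3 plan.py; python3 snap.py 15 scene top wrist
python3 - <<'E'
import cv2
for n,(a,b,c,d) in {"top":(190,310,140,320),"scene":(165,290,255,425)}.items():
    im=cv2.imread(f"pics/{n}15.png")[a:b,c:d]
    cv2.imwrite(f"pics/{n}15z.png",cv2.resize(im,None,fx=4,fy=4,interpolation=cv2.INTER_CUBIC))
im=cv2.imread("pics/wrist15.png")[80:200,100:300]
cv2.imwrite("pics/w15z.png",cv2.resize(im,None,fx=4,fy=4,interpolation=cv2.INTER_CUBIC))
E
```

```text
at [0.474  0.1406 0.1085] [-89.89  -0.12 -13.05] t 27.4 F [1.1  3.77 7.07] w 0.0195
```

View pics/scene15z.png

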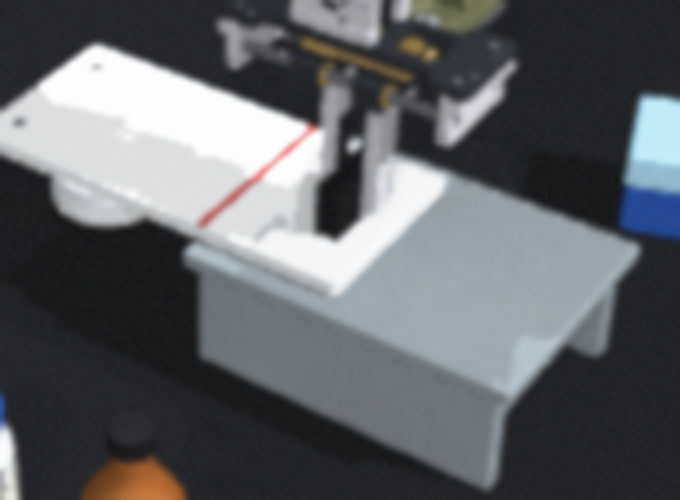

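View pics/top15z.png

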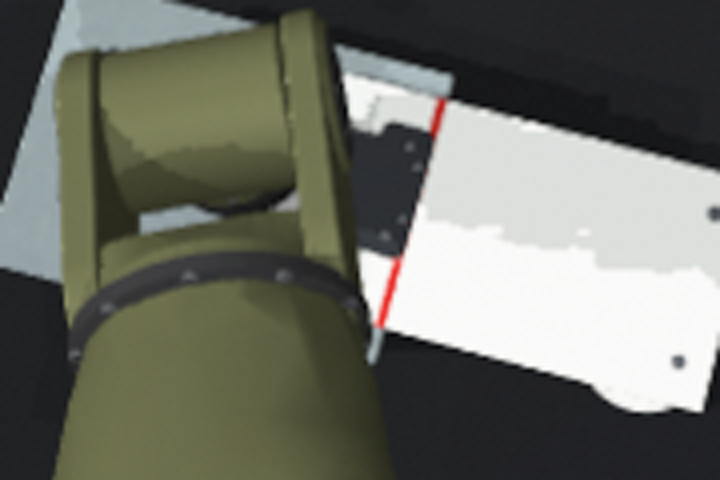

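View pics/w15z.png

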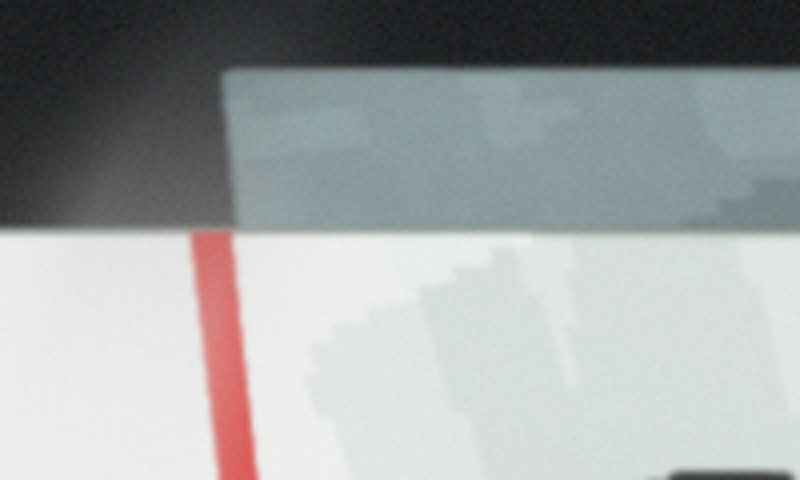

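```bash
cat > f15.py <<'E'
from fin import *
rep("top",*redpts(t,None,(190,300,200,270)),[onz(t,Z(x,y,140,190),.09)[:2] for x,y in [(452,78),(373,362)]])
rep("wrist",*redpts(w,o,(120,320,130,190)),[onz(w,Z(x,y,100,80),.09,o)[:2] for x,y in [(223,70),(236,230)]])
a,b=[onz(s,Z(x,y,255,165),.102)[:2] for x,y in [(202,222),(314,129)]]
print("scene line u",a@n,b@n,"v",a@m,b@m)
c=onz(s,Z(184,250,255,165),.09)[:2];print("scene corner",c@n,c@m)
# far board end corner height check by top+scene triangulation of screw spots
for tp,sp in [((714,213),(20,122)),((679,361),(96,67))]:
    print("spot",tri(ray(t,Z(*tp,140,190)),ray(s,Z(*sp,255,165))))
E
python3 f15.py 15
```

```text
top line slope deg 0.10 v 0.361..0.499
   edge pt u=-0.1662 v=0.5158  line-edge there -1.4 mm
   edge pt u=-0.1671 v=0.3394  line-edge there -0.8 mm
wrist line slope deg 0.32 v 0.363..0.469
   edge pt u=-0.1693 v=0.3392  line-edge there -0.6 mm
   edge pt u=-0.1687 v=0.3625  line-edge there -1.0 mm
scene line u -0.16530931712906216 -0.1673025198590649 v 0.49460423461454667 0.35931954356726187
scene corner -0.16414487881346077 0.5135934720560538
spot (array([ 0.46143095, -0.11286745,  0.10427841]), np.float64(4.172962020683849e-05))
spot (array([ 0.37374741, -0.09352294,  0.10364637]), np.float64(0.0002971568495869912))
```

Request:
step_arm --pt "0 0 -1 0 0 0" --pt "0 0 0 0 0 0" --pt "0 0 0 0 0 0" --pt "0 0 0 0 0 0" --pt "0 0 0 0 0 0"

```text
time_s: 28.18
ee_pos: [0.4738, 0.1398, 0.1085]
eef_rot: [-1.569, -0.002, -0.228]
force: [1.6, 3.6, 7.0]
grip_width: 0.0199
```

```bash
python3 plan.py; python3 snap.py 16 scene top wrist; python3 f15.py 16|head -6
```

```text
at [0.4738 0.1398 0.1085] [-89.88  -0.12 -13.06] t 28.175 F [1.64 3.6  7.03] w 0.0199
top line slope deg 0.16 v 0.361..0.499
   edge pt u=-0.1662 v=0.5158  line-edge there -0.3 mm
   edge pt u=-0.1671 v=0.3394  line-edge there 0.1 mm
wrist line slope deg 0.34 v 0.363..0.469
   edge pt u=-0.1685 v=0.3392  line-edge there -0.6 mm
   edge pt u=-0.1679 v=0.3625  line-edge there -1.1 mm
```

View pics/top16.png

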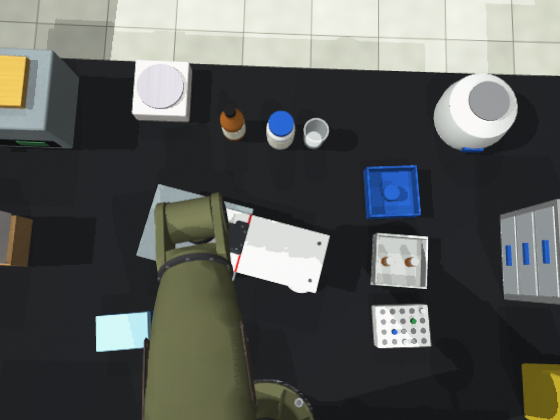

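View pics/scene16.png

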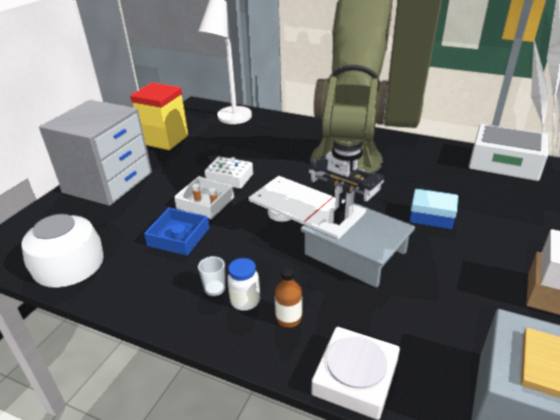

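```bash
python3 -c "
from station import job
print(job.hand_in())"
```

```text
the job is handed in; nothing more can be done
None
```

Both vials are standing in the white bin and the lid is in the blue bin. I slid the board out and straightened it on the riser. I handed in at about 28 s, with the arm still gripping the black block (60 N squeeze set, about 7 N pressing down).

Last checks:
- **Red line:** the top camera put it 0.1–0.3 mm from the riser's edge at both riser corners. The wrist camera read about 1 mm short before the final 1 mm nudge. Its later reading reused the old edge pixels, so I don't count it.
- **Level:** the screw spots at the outer end measured 104 mm above the bench, 2 mm over the nominal 102 mm and within camera error, so the board is level. I took this just before the last 1 mm nudge.
- **Bystanders:** nothing looks moved in the last pictures, judged by eye rather than measured.
- **Disagreement:** the wrist and top cameras differed by 3–4 mm in absolute position. I relied on the line and edge seen within the same picture instead.

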